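Shut down the ultrasonic cleaner and drip off the hub parts in the basket corner

ROBOT

A 6-joint arm with a two-finger parallel gripper is mounted at the origin on a cart in front of the work surface, level with it; the furniture and walls round the work are solid. World frame = base frame: x ahead of the robot, y to its left, z up, the work surface at z = 0. Lengths are in m, angles in degrees, forces in N, time in s.
With the tool pointing down it reaches from about 0.375 to 0.9 m from the base axis. Payload 3.1 kg.
Tool frame: the origin (TCP) lies on the centre line of the jaws, within the pads' length; the fingertips stand ahead of it and the grasp point (between the pads) lies 8 mm behind it (manip.tips_ahead is the z of the fingertips in the tool frame, in m); z points along the fingers, y is the line along which they close (so a half turn about z gives the same grasp; the last joint's range is limited). The gripper opens to 87 mm and grips with 3 to 60 N. Pads are 19 mm wide; open, the fingers measure 117 mm over their backs; the gripper's body (75 mm by 190 mm) begins 51 mm behind the grasp point.
Start: joints at [58.642, 30.224, 82.088, -0, 67.689, -10.227], TCP at [0.225, 0.583, 0.211] pointing down, gripper open.
Joint ranges: [-176.69, 176.69], [-43.24, 126.21], [12.49, 139.97], [-82, 262], [0, 151.66], [-163.58, 163.58]. Speed limits (degrees/s): [159.86, 159.86, 180, 180, 180, 180].

INTERFACE

Orientations are given as [roll, pitch, yaw] about the fixed x, y, z axes, in that order (R = Rz(yaw) Ry(pitch) Rx(roll)).
In Python, from rig import get_state, imaging, manip gives the robot as it stands. The module is installed in compiled form; this text tells all that it offers.
- The arm moves only by the tool jog_arm, never from a script. Its argument "plan" is a list of rows, each a list of 3 entries, a list of its own where there are three numbers: the shift along the tool's x, y, z in units of 40 mm (1.0 is 40 mm), then the turn, a rotation vector about the tool's x, y, z in units of 5 degrees (1.0 is 5 degrees), then the closure, from 0 (fully open) to 1 (shut). A call has 1 to 20 rows; each row shifts and turns the commanded pose from where the row before left it, along the tool's axes as they then stand; what a row does not reach is not made up. A row lasts 1/12 s, in which the tool goes at most 41.7 mm and 7.16 degrees, less where a joint would pass 70% of its speed; a pose out of reach is approached as far as the arm can. A call is refused whole if a number of a shift passes 1 or a number of a turn 1, either way. A call with a gripper value outside its range is refused whole. The fingers move at their own pace and stop on an object; "newtons" is the grip in N (left out, the last holds). Time passes only in rows, so rows that do not move let the fingers close. It gives the time, the measured TCP pose, the force, the opening and the grip force at its end, in the units of the state.
- get_state(): the state, without advancing time (a new reading comes with each control period).
- imaging.snapshot(name): name is "side" or "top" or "wrist"; returns a dict with "img" (400x640x3 uint8, blue, green, red), "vertical_fov" (degrees; the focal length in pixels is half the picture's height over the tangent of half this angle, whatever the lens; pixels are square), "cx", "cy" (the principal point, pixels), "world_to_cam" (4x4, takes a point from world to camera coordinates). Camera axes: x right, y down, z forward; pixel columns grow to the right and rows downward; lengths in m; the calibration is good to about 2 mm. The wrist camera is an equidistant fisheye: a pixel r from the principal point sees the ray r / f radians off the axis. A picture is of the moment at which its call begins. There is no depth.
- manip.hand_in(): hands the job in; it is judged then, once.
The state is a dict: "time": time; "qpos": joint angles; "qvel": joint speeds; "joint_torque": joint torques, N m; "ee_pos": TCP position; "tcp_rot": TCP orientation; "wrist_force": force on the tool from outside, world axes, zero at the start; "wrist_torque": the same for the moment, N m; "grip_width": finger opening in m; "grasp_force": force on a finger pad.
Only numpy, scipy, OpenCV 4.12 (cv2) and the standard library are available. Lean on these libraries where they do the work, as an engineer would, in place of code of your own. Each camera call takes 0.05 s, during which the arm holds its last target. There are 200 camera calls.

TASK

The hub's two cones and two nuts in the ultrasonic cleaner are done: press its buttons one at a time, first red (ultrasound off), then yellow (heater off, so that it never runs dry), then blue (drain), each fully down and released again. Then lift the basket by its handle, level, straight up out of the tank, and tilt it towards its near right corner, the one with the brass edging and drip spout, until every part has slid together into that corner. Finish holding it still like that, tilted with the drip corner lowest, in the air above the tank so that it drips back into the tank; spill nothing, do not set it down or let go, and leave the tools and the tub around the cleaner where they are.

Things in the scene. Friction and masses are not known exactly. Their poses are not given: they have to be found in the camera images.
- cleaner: bench-top ultrasonic cleaner of stainless steel, fixed; 240 mm (x, with its console) by 256 mm (y) by 100 mm high. Origin on the bench under the centre of its open tank; +x away from the robot (give or take 15 degrees), +y left, z up. The console with three buttons runs along its front, x -88 to -152 mm. Buttons 46 mm apart along y
- tank_mouth (a point): centre of the tank's open mouth, level with its rim, 100 mm above the bench; axes as the cleaner's. The tank is 144 mm (x) by 224 mm (y) inside, its walls 16 mm thick, its floor 20 mm above the bench; it holds only the basket
- stop_button (a joint): the red push button (stops the ultrasound), the left one of three in a row on the sloped black console. 0 m up, 0.006 m fully down, pressed from 0.0045 m; its spring needs 1.3 N to start and 4.5 N to go fully down, and lifts it on release
- stop_button_top (a point): centre of the red button's top face (moves with it), 22 mm wide, standing 10 mm above its 38 mm grey collar when up. Its z axis is the outward axis, leaning 20 degrees from vertical towards the robot; pushing straight down works too
- heater_button (a joint): the yellow push button (switches the heater off), the middle one of three in a row on the sloped black console. 0 m up, 0.006 m fully down, pressed from 0.0045 m; its spring needs 1.3 N to start and 4.5 N to go fully down, and lifts it on release
- heater_button_top (a point): centre of the yellow button's top face (moves with it), 22 mm wide, standing 10 mm above its 38 mm grey collar when up. Its z axis is the outward axis, leaning 20 degrees from vertical towards the robot; pushing straight down works too
- drain_button (a joint): the blue push button (opens the drain), the right one of three in a row on the sloped black console. 0 m up, 0.006 m fully down, pressed from 0.0045 m; its spring needs 1.3 N to start and 4.5 N to go fully down, and lifts it on release
- drain_button_top (a point): centre of the blue button's top face (moves with it), 22 mm wide, standing 10 mm above its 38 mm grey collar when up. Its z axis is the outward axis, leaning 20 degrees from vertical towards the robot; pushing straight down works too
- basket: loose basket of polished slotted sheet steel standing in the tank with 9 mm play all round; 126 (x) by 206 (y) mm outside, walls 3 mm. Origin: centre of its underside; inner floor 9, rim 52, handle top 110 mm above it. Axes as the cleaner's. 0.3 kg, 0.5 with the parts. Parts start to slide at 7 to 10 degrees of tilt; into the corner along a wall needs 20 or more
- basket_grip (a point): centre of the blue grip sleeve on the basket's fixed bail handle, 100 mm above the basket's underside, over its centre. The sleeve is 90 mm long (basket y), 14 mm wide (x), 20 mm high, flat-sided: pinch it across x from above. A thin wire runs on from it to both short ends; the handle does not hinge
- drip_corner (a point): the basket's inner floor corner at its drip corner: the near right corner as it stands in the tank (basket -x, -y), marked by a brass angle from floor to rim with a short brass drip spout at its foot; all parts shall end up in this corner
- cone_a: a rusty steel bearing cone, a stepped round part 39 mm across and 22 mm high, flat underneath. Origin: centre of its underside. Loose in the basket
- cone_b: the second bearing cone, same as cone_a. Origin: centre of its underside. Loose in the basket
- nut_a: a thin steel hexagon nut, 22 x 25 x 6 mm. Origin: centre of its underside. Loose in the basket
- nut_b: the second thin nut, same as nut_a. Origin: centre of its underside. Loose in the basket
- grease_tub: a small cream tub with a blue lid, 73 mm across and 57 mm high, standing left of the cleaner; bystander
- spanner: a bare steel open-ended spanner, 186 mm long, lying right of the cleaner; bystander
- tyre_lever_blue: a blue plastic tyre lever, 117 x 18 x 7 mm, lying left of the cleaner; bystander
- tyre_lever_yellow: a yellow plastic tyre lever, 117 x 18 x 7 mm, lying left of the cleaner; bystander
Not all that is in view belongs to the job. What is shaped like the cone_b but purple or turquoise is not meant.

How it is judged (in metres and radians):
On the way, in this order (a step that is already met when the one before it is completed fails the run):
1. the red button is pressed down, the others up (value of joint stop_button above 0.0045 m and value of joint each of heater_button, drain_button below 0.002 m), for 0.05 s.
2. the yellow button is pressed down, the others up (value of joint heater_button above 0.0045 m and value of joint each of stop_button, drain_button below 0.002 m), for 0.05 s.
3. the blue button is pressed down, the others up (value of joint drain_button above 0.0045 m and value of joint each of stop_button, heater_button below 0.002 m), for 0.05 s.
4. the basket, held by the fingers, is lifted level (within 14 degrees) until its underside is above the tank's rim (z of basket in the frame of tank_mouth above 0.002 m and angle between basket's own z axis and vertical below 0.25 rad and contact force between the fingers and basket above 2 N and contact force between basket and cleaner below 0.05 N), for 0.1 s.
At the end, for the whole second after the job is handed in: Fingers hold the basket still in the air, off the cleaner, tilted over 17 degrees (10 along each side), drip corner lowest, above the rim's height and within the tank mouth's outline; all four parts' origins within 120 mm of that corner, at rest; buttons up (angle between basket's own z axis and vertical above 0.3 rad and angle between basket's own x axis and vertical below 1.4 rad and angle between basket's own y axis and vertical below 1.4 rad and contact force between the fingers and basket above 2 N and contact force between basket and cleaner below 0.05 N and z of drip_corner in the frame of tank_mouth above 0.005 m and x of drip_corner in the frame of tank_mouth between -0.072 and 0.072 m and y of drip_corner in the frame of tank_mouth between -0.112 and 0.112 m and linear speed of each of basket, cone_a, cone_b, nut_a, nut_b below 0.03 m/s and distance between each of cone_a, cone_b, nut_a, nut_b and drip_corner below 0.12 m and value of joint each of stop_button, heater_button, drain_button below 0.002 m); the arm keeps its last pose, push and grip.
It fails at once if two buttons are down together (value of joint each of stop_button, heater_button above 0.003 m or value of joint each of stop_button, drain_button above 0.003 m or value of joint each of heater_button, drain_button above 0.003 m).
It fails at once if a part is spilled out of the basket (distance between any of cone_a, cone_b, nut_a, nut_b and basket_grip above 0.19 m).
It fails at once if a bystander is pushed more than 25 mm (distance of any of grease_tub, spanner, tyre_lever_blue, tyre_lever_yellow from where it was at the start of the episode above 0.025 m).
It also fails if it takes over 58 s, if anything falls off the work surface, if the arm or the gripper's body presses on something with over 40 N, if the wrist force passes 120 N, or if a joint passes its speed limit or range.

## Working session

There is one attempt and no reset: what is moved stays moved. The work goes in short steps, Python scripts to look and compute and a tool call to move; the robot and the scene stay as the last step left them, time stands still between calls to the robot, and variables do not carry over. Pictures are saved under pics/ and viewed, at most 10 in all, crops included, and the job is handed in when it is done.

Besides the shell and the picture viewer there is one more tool, called after ">>>" by a JSON object that holds its "fn" and its "kwargs". jog_arm: Moves the arm, as the interface text tells. Its arguments: {"type":"object","properties":{"plan":{"type":"array","items":{"type":"array"}},"newtons":{"type":"number"}},"required":["plan"]}

```bash
mkdir -p pics
cat > h.py <<'E'
import numpy as np, cv2
from rig import get_state, imaging, manip
def snap(n,p=None):
    s=imaging.snapshot(n)
    if p: cv2.imwrite('pics/'+p,s['img'])
    s['f']=200/np.tan(np.radians(s['vertical_fov'])/2)
    return s
def ray(s,u,v,fish=False):
    a=np.array([u-s['cx'],v-s['cy']])
    if fish:
        r=np.hypot(*a);t=r/s['f'];d=np.r_[a/max(r,1e-9)*np.sin(t),np.cos(t)]
    else: d=np.r_[a/s['f'],1]
    T=np.array(s['world_to_cam']);R=T[:3,:3]
    return -R.T@T[:3,3], R.T@d
def onz(s,u,v,z,fish=False):
    o,d=ray(s,u,v,fish);return o+d*(z-o[2])/d[2]
def two(r1,r2):
    A=0;b=0
    for o,d in(r1,r2):
        d=d/np.linalg.norm(d);P=np.eye(3)-np.outer(d,d);A=A+P;b=b+P@o
    p=np.linalg.solve(A,b);gap=abs(np.dot(r1[0]-r2[0],np.cross(r1[1],r2[1])/np.linalg.norm(np.cross(r1[1],r2[1]))))
    return p,gap
E
python3 - <<'E'
from h import *
for n in('side','top'):
    s=snap(n,n+'0.png');print(n,s['f'],s['cx'],s['cy'],ray(s,320,200))
st=get_state();print(st,manip.tips_ahead)
E
```

```text
side 479.65062977538673 321.6574676707755 194.7404240816131 (array([ 0.47705478, -0.75097951,  0.78268624]), array([ 0.06221756,  0.74256227, -0.66698008]))
top 461.6580496958368 322.0226506689021 196.25129595110394 (array([0.35692   , 0.02696645, 1.16949989]), array([ 0.13911185, -0.00430275, -0.99031031]))
{'time': 0.1, 'qpos': array([ 5.86413917e+01,  3.02730661e+01,  8.21474689e+01, -4.39329469e-04,
        6.76925758e+01, -1.02276187e+01]), 'qvel': array([-0.06661222, -0.08573238, -0.18005286,  0.11780398,  0.09372987,
        0.04024457]), 'joint_torque': array([ 8.57135956e-05, -4.40988207e+01, -1.77152896e+01,  6.35684864e-02,
        5.34889300e-02, -5.68443681e-05]), 'ee_pos': array([0.22492994, 0.58238977, 0.20978444]), 'tcp_rot': array([-1.79888614e+02, -1.96841709e-02,  1.58869158e+02]), 'wrist_force': array([-0.03497906,  0.63750542,  0.0846922 ]), 'wrist_torque': array([-0.0288517 , -0.01284708, -0.04333352]), 'grasp_force': 0.0, 'grip_width': 0.08685465823155956} 0.011
```

View pics/top0.png

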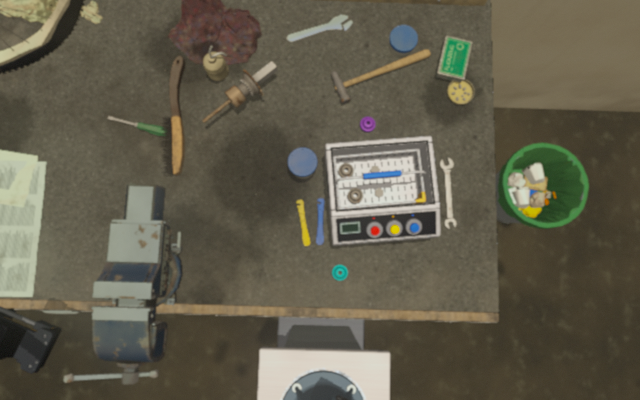

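View pics/side0.png

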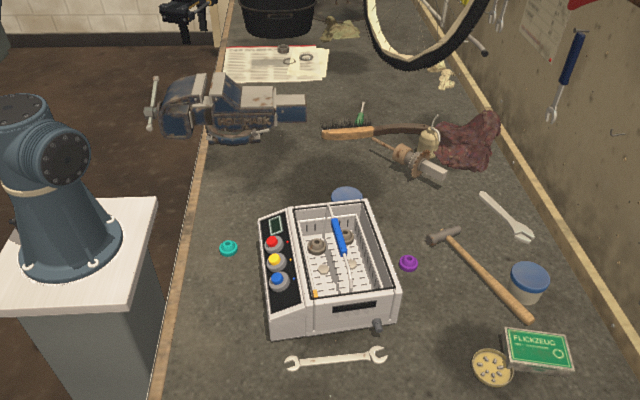

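Top view: red (375,230), yellow (395,229) and blue (414,227) buttons; blue sleeve (382,175); brass corner (421,197); cones (346,170) and (355,197). Side view: buttons at (273,243), (276,262), (278,281); sleeve (338,238).

Could be mistaken: for the blue button, the sleeve (382,175), tub lids (302,163) and (403,38), and blue lever (320,221); for the yellow button, the yellow lever (305,222) and brass corner (421,197); for the cones, the purple ring (368,124) and turquoise ring (340,272). I choose the console row and the sleeve over the basket. Next I measure and check with one crop.

```bash
cat > m.py <<'E'
from h import *
S={n:snap(n) for n in('top','side')}
seeds={'red':((375,230),(273,243)),'yellow':((395,229),(276,262)),'blue':((414,227),(278,281)),'sleeve':((382,175),(338,238))}
hue={'red':[(0,8),(172,180)],'yellow':[(20,34)],'blue':[(100,122)],'sleeve':[(100,122)]}
P={}
for k in seeds:
    c=[]
    for n,sd in zip(S,seeds[k]):
        hsv=cv2.cvtColor(S[n]['img'],cv2.COLOR_BGR2HSV)
        m=sum(cv2.inRange(hsv,(a,130,70),(b,255,255)) for a,b in hue[k])
        w=np.zeros_like(m);cv2.circle(w,sd,26 if k=='sleeve' else 10,255,-1);m&=w
        q,l,stt,ce=cv2.connectedComponentsWithStats(m);i=1+np.argmax(stt[1:,4]);c.append(ce[i])
        print(k,n,ce[i].round(1),stt[i])
        if k=='sleeve':
            e=cv2.minAreaRect(np.argwhere(l==i)[:,::-1].astype(np.float32));print(e)
    p,g=two(ray(S['top'],*c[0]),ray(S['side'],*c[1]));P[k]=p;print(k,p.round(4),'gap',round(g,4))
print('spacing',np.linalg.norm(P['red']-P['yellow']),np.linalg.norm(P['yellow']-P['blue']))
d=P['red']-P['blue'];print('yaw from buttons',np.degrees(np.arctan2(-d[0],d[1])))
d=P['sleeve']-P['yellow'];print('yellow->sleeve',d,np.degrees(np.arctan2(d[1],d[0])))
t=S['top']['img'][120:260,290:470];u=S['side']['img'][190:340,240:420]
cv2.imwrite('pics/crop1.png',cv2.hconcat([cv2.resize(t,(400,311)),cv2.resize(u,(373,311))]))
# rim outer corners, top view
for uv in((326,145),(431,138),(439,236),(334,244)): print(uv,onz(S['top'],*uv,0.1).round(4))
E
python3 m.py
```

```text
red top [374.6 230.4] [371 226   9   9  64]
red side [271.4 241. ] [266 236  12  11 104]
red [ 0.4391 -0.1064  0.1014] gap 0.0014
yellow top [394.3 229. ] [390 225  10   9  70]
yellow side [273.9 258.9] [268 253  13  12 107]
yellow [ 0.4438 -0.152   0.1011] gap 0.0009
blue top [414.1 227.4] [410 224   9   8  57]
blue side [276.5 277.9] [271 273  12  12 109]
blue [ 0.4487 -0.198   0.1016] gap 0.0011
sleeve top [381.9 174.3] [364 171  37   8 168]
((381.9831237792969, 174.3058319091797), (4.59136962890625, 36.29780578613281), 85.03025817871094)
sleeve side [338.6 235.9] [331 218  16  38 258]
((338.73358154296875, 236.12457275390625), (37.43506622314453, 7.403823375701904), 73.0724868774414)
sleeve [ 0.5678 -0.1191  0.1215] gap 0.0013
spacing 0.04590687303633922 0.046183928471762614
yaw from buttons 6.002778020215256
yellow->sleeve [0.12399396 0.03297532 0.0204316 ] 14.892696364056768
(326, 145) [0.6398 0.0119 0.1   ]
(431, 138) [ 0.665 -0.239  0.1  ]
(439, 236) [ 0.4312 -0.2561  0.1   ]
(334, 244) [ 0.4056 -0.0129  0.1   ]
```

View pics/crop1.png

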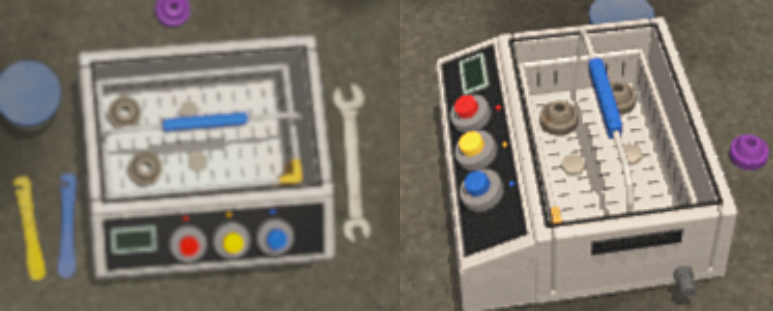

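>>> {"fn": "jog_arm", "kwargs": {"plan": [[[0,0,-1],[0,0,1],1],[[0,0,-1],[0,0,1],1],[[0,0,-1],[0,0,1],1],[[0,0,-1],[0,0,1],1],[[0,0,-1],[0,0,1],1],[[0,0,0],[0,0,1],1],[[0,0,0],[0,0,1],1],[[0,0,0],[0,0,1],1],[[0,0,0],[0,0,1],1],[[0,0,0],[0,0,1],1],[[0,0,0],[0,0,1],1],[[0,0,0],[0,0,1],1],[[0,0,0],[0,0,0.57],1],[[0,0,0],[0,0,0],1]], "newtons": 20}}

```text
time: 1.37
ee_pos: [0.2252, 0.5828, 0.4103]
tcp_rot: [-180.0, 0.0, 96.0]
wrist_force: [0.2, 0.4, 1.2]
grip_width: 0.0036
grasp_force: 0.0
```

```bash
cat > go.py <<'E'
import sys
from h import *
from scipy.spatial.transform import Rotation as Ro
st=get_state();R=Ro.from_euler('xyz',st['tcp_rot'],degrees=True).as_matrix()
t=np.array([float(x) for x in sys.argv[1:4]])
print(st['time'],st['ee_pos'].round(4),st['tcp_rot'].round(2),'F',st['wrist_force'].round(2),'units',(R.T@(t-st['ee_pos'])/.04).round(3))
E
python3 go.py 0.431 -0.107 0.15
```

```text
1.3667 [0.2252 0.5828 0.4103] [-1.7997e+02  4.0000e-02  9.5970e+01] F [0.18 0.37 1.2 ] units [-17.682   3.326   6.517]
```

>>> {"fn": "jog_arm", "kwargs": {"plan": [[[-0.5,0.83,0],[0,0,0],1],[[-0.5,0.83,0],[0,0,0],1],[[-0.5,0.83,0],[0,0,0],1],[[-0.5,0.83,0],[0,0,0],1],[[-1,0,0],[0,0,0],1],[[-1,0,0],[0,0,0],1],[[-1,0,0],[0,0,0],1],[[-1,0,0],[0,0,0],1],[[-1,0,0],[0,0,0],1],[[-1,0,0],[0,0,0],1],[[-1,0,0],[0,0,0],1],[[-1,0,0],[0,0,0],1],[[-1,0,0],[0,0,0],1],[[-1,0,0],[0,0,0],1],[[0,0,0],[0,0,0],1]]}}

```text
time: 2.62
ee_pos: [0.4085, 0.1133, 0.4107]
tcp_rot: [180.0, 0.2, 95.6]
wrist_force: [-0.7, 0.3, -0.1]
grip_width: 0.0003
grasp_force: 0.0
```

>>> {"fn": "jog_arm", "kwargs": {"plan": [[[-0.71,0,0.8],[0,0,0],1],[[-0.71,0,0.8],[0,0,0],1],[[-0.71,0,0.8],[0,0,0],1],[[-0.71,0,0.8],[0,0,0],1],[[-0.71,0,0.8],[0,0,0],1],[[-0.71,0,0.8],[0,0,0],1],[[-0.71,0,0.8],[0,0,0],1],[[-0.71,0,0.8],[0,0,0],1],[[0,0,0],[0,0,0],1],[[0,0,0],[0,0,0],1]]}}

```text
time: 3.45
ee_pos: [0.4301, -0.1008, 0.1596]
tcp_rot: [-179.8, -0.2, 95.9]
wrist_force: [-0.5, 0.8, 0.2]
grip_width: 0.0005
grasp_force: 0.0
```

```bash
python3 go.py 0.431 -0.107 0.125; python3 -c "
from h import *
s=snap('wrist','w1.png')"
```

```text
3.45 [ 0.4301 -0.1008  0.1596] [-179.77   -0.18   95.9 ] F [-0.48  0.76  0.15] units [-0.16   0.011  0.864]
```

View pics/w1.png

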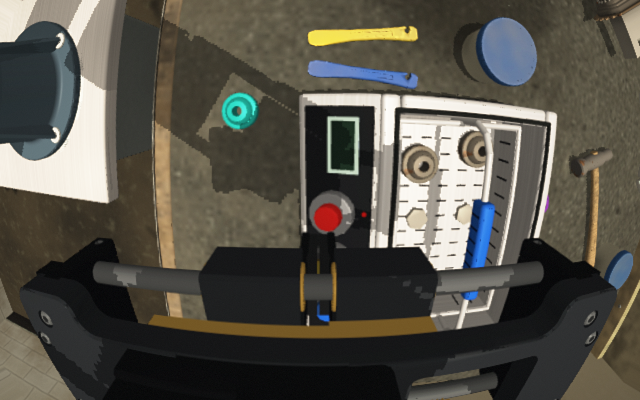

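Wrist view: red button at (327,216) just ahead of the closed fingertips (318,250), with the sleeve at (480,250) and the parts in the basket on the right. I check the red position from this view.

```bash
python3 -c "
from h import *
s=snap('wrist')
m=cv2.inRange(s['img'],(0,0,140),(80,80,255));w=0*m;w[190:245,295:360]=255;m&=w
ys,xs=np.nonzero(m);print(len(xs),xs.mean(),ys.mean(),onz(s,xs.mean(),ys.mean(),0.101,True), onz(s,480,252,.13,True))
T=np.array(s['world_to_cam']);print((-T[:3,:3].T@T[:3,3]))"
```

```text
550 326.18363636363637 217.36 [ 0.43614633 -0.10600639  0.101     ] [ 0.56399407 -0.11367316  0.13      ]
[ 0.42061345 -0.01946169  0.3351254 ]
```

>>> {"fn": "jog_arm", "kwargs": {"plan": [[[-0.15,0,0.4],[0,0,0],1],[[0,0,0.4],[0,0,0],1],[[0,0,0.15],[0,0,0],1],[[0,0,0.1],[0,0,0],1],[[0,0,0],[0,0,0],1],[[0,0,0],[0,0,0],1],[[0,0,0],[0,0,0],1]]}}

```text
time: 4.13
ee_pos: [0.4321, -0.1063, 0.1202]
tcp_rot: [179.9, 0.1, 96.1]
wrist_force: [0.3, 0.7, 0.3]
grip_width: 0.0005
grasp_force: 0.0
```

>>> {"fn": "jog_arm", "kwargs": {"plan": [[[0,0,0.1],[0,0,0],1],[[0,0,0.1],[0,0,0],1],[[0,0,0],[0,0,0],1],[[0,0,0],[0,0,0],1]]}}

```text
time: 4.47
ee_pos: [0.4313, -0.1064, 0.1111]
tcp_rot: [-180.0, -0.0, 96.0]
wrist_force: [-0.2, -0.5, 0.2]
grip_width: 0.0007
grasp_force: 0.0
```

>>> {"fn": "jog_arm", "kwargs": {"plan": [[[0,0,0.1],[0,0,0],1],[[0,0,0],[0,0,0],1],[[0,0,0],[0,0,0],1]]}}

```text
time: 4.72
ee_pos: [0.4313, -0.1064, 0.1071]
tcp_rot: [-180.0, -0.0, 96.0]
wrist_force: [-0.4, 0.9, 0.2]
grip_width: 0.0005
grasp_force: 0.0
```

>>> {"fn": "jog_arm", "kwargs": {"plan": [[[0,0,0.05],[0,0,0],1],[[0,0,0],[0,0,0],1],[[0,0,0],[0,0,0],1]]}}

```text
time: 4.97
ee_pos: [0.4314, -0.1064, 0.1052]
tcp_rot: [-180.0, -0.0, 96.0]
wrist_force: [0.4, -1.5, -0.3]
grip_width: 0.0004
grasp_force: 0.0
```

>>> {"fn": "jog_arm", "kwargs": {"plan": [[[0,0,0.05],[0,0,0],1],[[0,0,0.05],[0,0,0],1],[[0,0,0],[0,0,0],1],[[0,0,0],[0,0,0],1]]}}

```text
time: 5.3
ee_pos: [0.4314, -0.1064, 0.1012]
tcp_rot: [-180.0, -0.0, 96.0]
wrist_force: [-0.8, 0.2, 1.3]
grip_width: 0.0003
grasp_force: 0.0
```

```bash
python3 -c "
from h import *
s=snap('wrist');t=s['img'][170:300,250:410];s=snap('side');u=s['img'][190:320,220:380];print(get_state()['wrist_force'])
cv2.imwrite('pics/p1.png',cv2.hconcat([cv2.resize(t,(400,325)),cv2.resize(u,(400,325))]))"
```

```text
[ 0.2897364  -0.35326554 -0.33423938]
```

View pics/p1.png

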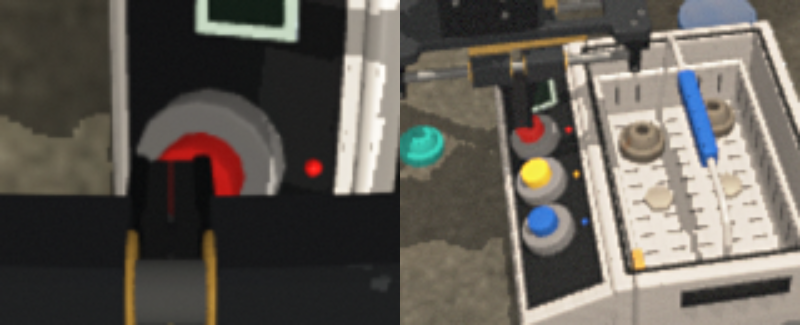

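Wrist crop: fingertips over the near half of red. Side crop: fingers at red's left edge. It isn't clear whether red is touched, so I compare pixel extents with the start.

```bash
python3 -c "
from h import *
for img in (cv2.imread('pics/side0.png'),snap('side')['img']):
    h=cv2.cvtColor(img,cv2.COLOR_BGR2HSV);m=cv2.inRange(h,(0,130,70),(8,255,255))|cv2.inRange(h,(172,130,70),(180,255,255));m=m[230:255,255:285]
    ys,xs=np.nonzero(m);print(len(xs),xs.min()+255,xs.max()+255,ys.min()+230,ys.max()+230,xs.mean()+255,ys.mean()+230)
    for r in m[3:20]: print(''.join('#' if x else '.' for x in r))
s=snap('side');T=np.array(s['world_to_cam'])
for p in([.4314,-.1064,.0902],[.4391,-.1064,.1014]):
    q=T[:3,:3]@p+T[:3,3];print(q[:2]/q[2]*s['f']+[s['cx'],s['cy']])
"
```

```text
104 266 277 236 246 271.40384615384613 241.0096153846154
..............................
..............................
..............................
..............######..........
.............########.........
............#########.........
...........###########........
...........############.......
...........############.......
...........############.......
............##########........
............##########........
.............########.........
..............######..........
..............................
..............................
..............................
75 266 277 236 246 272.14666666666665 242.06666666666666
..............................
..............................
..............................
..................##..........
..................###.........
..................###.........
..................####........
..................#####.......
...........############.......
...........############.......
............##########........
............##########........
.............########.........
..............######..........
..............................
..............................
..............................
[268.11917729 245.05462213]
[271.79419412 240.94673824]
```

>>> {"fn": "jog_arm", "kwargs": {"plan": [[[0,0,0.05],[0,0,0],1],[[0,0,0],[0,0,0],1],[[0,0,0],[0,0,0],1]]}}

```text
time: 5.75
ee_pos: [0.4314, -0.1064, 0.0992]
tcp_rot: [-180.0, -0.0, 96.0]
wrist_force: [0.1, 0.9, 0.3]
grip_width: 0.0005
grasp_force: 0.0
```

>>> {"fn": "jog_arm", "kwargs": {"plan": [[[0,0,0.05],[0,0,0],1],[[0,0,0],[0,0,0],1],[[0,0,0],[0,0,0],1]]}}

```text
time: 6.0
ee_pos: [0.4314, -0.1064, 0.0972]
tcp_rot: [-180.0, -0.0, 96.0]
wrist_force: [0.4, -0.7, -0.5]
grip_width: 0.0003
grasp_force: 0.0
```

>>> {"fn": "jog_arm", "kwargs": {"plan": [[[0,0,0.05],[0,0,0],1],[[0,0,0],[0,0,0],1],[[0,0,0],[0,0,0],1]]}}

```text
time: 6.25
ee_pos: [0.4317, -0.1066, 0.0954]
tcp_rot: [180.0, 0.0, 96.0]
wrist_force: [1.2, -0.1, 1.4]
grip_width: 0.0004
grasp_force: 0.7
```

```bash
python3 -c "
from h import *
img=snap('side')['img']
h=cv2.cvtColor(img,cv2.COLOR_BGR2HSV);m=cv2.inRange(h,(0,130,70),(8,255,255))|cv2.inRange(h,(172,130,70),(180,255,255));m=m[230:255,255:285]
for r in m[3:20]: print(''.join('#' if x else '.' for x in r))
w=snap('wrist')['img'];t=img[195:275,230:310]
cv2.imwrite('pics/p2.png',cv2.hconcat([cv2.resize(w[190:280,275:365],(400,400)),cv2.resize(t,(400,400))]))"
```

```text
..............................
..............................
..............................
..................##..........
..................###.........
..................###.........
..................####........
..................#####.......
..................#####.......
..................#####.......
............##########........
.............#########........
.............########.........
..............######..........
..............................
..............................
..............................
```

View pics/p2.png

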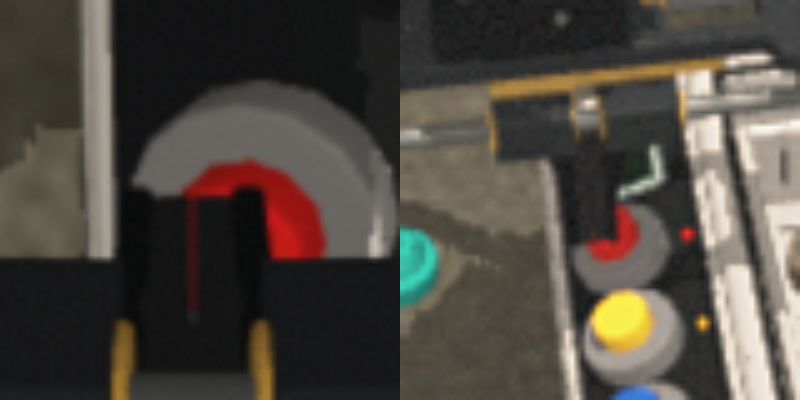

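```bash
python3 -c "
from h import *
w=snap('wrist');s=snap('side')
for z in(.084,.09,.095,.1,.105): print(z,onz(w,304,234,z,True).round(4),onz(w,334.6,234,z,True).round(4),onz(s,265,243,z).round(4),onz(s,272,243,z).round(4))
print(get_state()['wrist_force'],get_state()['ee_pos'],get_state()['joint_torque'])
"
```

```text
0.084 [ 0.4209 -0.1076  0.084 ] [ 0.4408 -0.1055  0.084 ] [ 0.4248 -0.0948  0.084 ] [ 0.4386 -0.0955  0.084 ]
0.09 [ 0.4209 -0.1049  0.09  ] [ 0.4402 -0.1029  0.09  ] [ 0.4252 -0.1004  0.09  ] [ 0.4389 -0.1012  0.09  ]
0.095 [ 0.4209 -0.1027  0.095 ] [ 0.4396 -0.1007  0.095 ] [ 0.4256 -0.1051  0.095 ] [ 0.4392 -0.1058  0.095 ]
0.1 [ 0.4209 -0.1005  0.1   ] [ 0.4391 -0.0986  0.1   ] [ 0.426  -0.1098  0.1   ] [ 0.4395 -0.1105  0.1   ]
0.105 [ 0.421  -0.0983  0.105 ] [ 0.4386 -0.0964  0.105 ] [ 0.4264 -0.1145  0.105 ] [ 0.4397 -0.1152  0.105 ]
[-0.2138432  -0.51573701  2.13686793] [ 0.43164067 -0.10658758  0.09543869] [ 4.72131581e-02 -3.23960674e+01 -7.94852614e+00  3.07037565e-02
  1.46642192e-01 -7.64930628e-04]
```

>>> {"fn": "jog_arm", "kwargs": {"plan": [[[0,0,0.05],[0,0,0],1],[[0,0,0],[0,0,0],1],[[0,0,0],[0,0,0],1]]}}

```text
time: 6.7
ee_pos: [0.4318, -0.1066, 0.0934]
tcp_rot: [180.0, 0.0, 96.0]
wrist_force: [0.9, -0.0, 3.2]
grip_width: 0.0003
grasp_force: 1.2
```

>>> {"fn": "jog_arm", "kwargs": {"plan": [[[0,0,0.05],[0,0,0],1],[[0,0,0],[0,0,0],1],[[0,0,0],[0,0,0],1]]}}

```text
time: 6.95
ee_pos: [0.432, -0.1067, 0.0914]
tcp_rot: [180.0, 0.0, 96.0]
wrist_force: [1.0, -1.4, 4.4]
grip_width: 0.0009
grasp_force: 1.7
```

>>> {"fn": "jog_arm", "kwargs": {"plan": [[[0,0,0.05],[0,0,0],1],[[0,0,0],[0,0,0],1],[[0,0,0],[0,0,0],1]]}}

```text
time: 7.2
ee_pos: [0.4321, -0.1067, 0.0896]
tcp_rot: [179.9, 0.0, 96.0]
wrist_force: [1.4, 1.2, 6.7]
grip_width: 0.0003
grasp_force: 3.0
```

```bash
python3 -c "
from h import *
print(get_state()['wrist_force'],get_state()['ee_pos'])
for n in('side',):
    w=snap(n)['img']
    h=cv2.cvtColor(w,cv2.COLOR_BGR2HSV);m=cv2.inRange(h,(0,130,70),(8,255,255))|cv2.inRange(h,(172,130,70),(180,255,255));m=m[230:255,255:285]
    for r in m[3:20]: print(''.join('#' if x else '.' for x in r))
"
```

```text
[1.36066519 1.19644421 6.67501064] [ 0.43208676 -0.10672319  0.08963813]
..............................
..............................
..............................
..............................
..............................
..................###.........
..................####........
..................#####.......
..................#####.......
...................####.......
...................###........
...................###........
.............########.........
..............######..........
..............................
..............................
..............................
```

Red moved down about 2 px and bottomed out (6.7 N). Contact came at TCP z≈0.0955 and full travel at about 0.0895, so I repeat that for yellow and blue.

>>> {"fn": "jog_arm", "kwargs": {"plan": [[[0,0,-0.75],[0,0,0],1],[[0,0,0],[0,0,0],1],[[-0.6,0,0],[0,0,0],1],[[-0.55,0,0],[0,0,0],1],[[0,0,0.35],[0,0,0],1],[[0,0,0.2],[0,0,0],1],[[0,0,0.05],[0,0,0],1],[[0,0,0.05],[0,0,0],1],[[0,0,0.05],[0,0,0],1],[[0,0,0.04],[0,0,0],1],[[0,0,0],[0,0,0],1],[[0,0,0],[0,0,0],1]]}}

```text
time: 8.25
ee_pos: [0.436, -0.1515, 0.09]
tcp_rot: [-180.0, -0.0, 96.0]
wrist_force: [-0.1, 1.7, 3.5]
grip_width: 0.0
grasp_force: 2.0
```

>>> {"fn": "jog_arm", "kwargs": {"plan": [[[0,0,0.04],[0,0,0],1],[[0,0,0],[0,0,0],1],[[0,0,0],[0,0,0],1]]}}

```text
time: 8.5
ee_pos: [0.4362, -0.1515, 0.0891]
tcp_rot: [180.0, -0.0, 96.0]
wrist_force: [-1.1, 2.8, 12.0]
grip_width: 0.0008
grasp_force: 5.9
```

```bash
python3 -c "
from h import *
print(get_state()['wrist_force'],get_state()['ee_pos'])
i=cv2.imread('pics/side0.png');j=snap('side')['img']
for w in(i,j):
    h=cv2.cvtColor(w,cv2.COLOR_BGR2HSV);m=cv2.inRange(h,(20,130,70),(34,255,255))[248:272,258:288]
    for r in m[3:22]: print(''.join('#' if x else '.' for x in r))
    m=cv2.inRange(h,(0,130,70),(8,255,255))|cv2.inRange(h,(172,130,70),(180,255,255));print(np.count_nonzero(m[230:255,255:285]))
"
```

```text
[-1.11298938  2.7811013  11.96802951] [ 0.43624338 -0.1515407   0.08913828]
..............................
..............................
................##............
..............######..........
............#########.........
...........##########.........
...........###########........
..........############........
...........############.......
...........###########........
...........###########........
............#########.........
............########..........
.............######...........
..............................
..............................
..............................
..............................
..............................
104
..............................
..............................
..............................
..............................
..................##..........
.................####.........
..................####........
..................#####.......
..................#####.......
..................####........
..................####........
.............#....####........
.............########.........
.............######...........
...............##.............
..............................
..............................
..............................
..............................
3
```

>>> {"fn": "jog_arm", "kwargs": {"plan": [[[0,0,-0.75],[0,0,0],1],[[0,0,0],[0,0,0],1],[[-0.6,0,0],[0,0,0],1],[[-0.55,0,0],[0,0,0],1],[[0,0,0.35],[0,0,0],1],[[0,0,0.2],[0,0,0],1],[[0,0,0.05],[0,0,0],1],[[0,0,0.05],[0,0,0],1],[[0,0,0.05],[0,0,0],1],[[0,0,0.04],[0,0,0],1],[[0,0,0.02],[0,0,0],1],[[0,0,0],[0,0,0],1],[[0,0,0],[0,0,0],1]]}}

```text
time: 9.63
ee_pos: [0.4417, -0.1977, 0.0893]
tcp_rot: [179.9, 0.1, 96.1]
wrist_force: [-1.4, 0.4, 12.5]
grip_width: 0.0005
grasp_force: 6.1
```

```bash
python3 -c "
from h import *
print(get_state()['wrist_force'],get_state()['ee_pos'])
i=cv2.imread('pics/side0.png');j=snap('side')['img']
for w in(i,j):
    h=cv2.cvtColor(w,cv2.COLOR_BGR2HSV);m=cv2.inRange(h,(100,130,70),(122,255,255))[268:292,260:290]
    for r in m[3:22]: print(''.join('#' if x else '.' for x in r))
"
```

```text
[-1.41240283  0.37853988 12.47596509] [ 0.44172402 -0.19771635  0.08930383]
..............................
..............................
.............#######..........
............#########.........
............##########........
...........###########........
...........############.......
...........############.......
............###########.......
............###########.......
............##########........
.............########.........
..............######..........
..............................
..............................
..............................
..............................
..............................
..............................
..............................
..............................
..............................
...................#..........
...................###........
...................####.......
...................####.......
...................####.......
...................####.......
...................####.......
...................###........
..............#.#..###........
..............######..........
...............##.............
..............................
..............................
..............................
..............................
..............................
```

>>> {"fn": "jog_arm", "kwargs": {"plan": [[[0,0,-0.9],[0,0,0],1],[[0,0,-0.9],[0,0,0],1],[[0,0,-0.9],[0,0,0],0],[[0,0,0],[0,0,0],0],[[0,0,0],[0,0,0],0]]}}

```text
time: 10.1
ee_pos: [0.442, -0.198, 0.1976]
tcp_rot: [179.8, 0.2, 96.1]
wrist_force: [-0.4, 0.7, -0.5]
grip_width: 0.0132
grasp_force: 0.0
```

```bash
python3 go.py 0.567 -0.1185 0.097; python3 -c "
from h import *
i=cv2.imread('pics/side0.png');j=snap('side')['img'];print(np.abs(i[235:290,264:290].astype(int)-j[235:290,264:290]).max(2).__gt__(40).sum())
w=snap('top');cv2.imwrite('pics/t2.png',w['img'])"
```

```text
10.1 [ 0.442  -0.198   0.1976] [1.7981e+02 1.7000e-01 9.6070e+01] F [-0.42  0.73 -0.51] units [1.654 3.308 2.522]
376
```

>>> {"fn": "jog_arm", "kwargs": {"plan": [[[0.41,0.82,0],[0,0,0],0],[[0.41,0.82,0],[0,0,0],0],[[0.41,0.82,0],[0,0,0],0],[[0.41,0.82,0],[0,0,0],0],[[0,0,0],[0,0,0],0],[[0,0,0],[0,0,0],0],[[0,0,0],[0,0,0],0],[[0,0,0],[0,0,0],0]]}}

```text
time: 10.87
ee_pos: [0.5628, -0.119, 0.1943]
tcp_rot: [-179.8, -0.1, 96.0]
wrist_force: [0.0, -1.0, -0.1]
grip_width: 0.0737
grasp_force: 0.0
```

```bash
python3 go.py 0.567 -0.1185 0.097; python3 -c "
from h import *
print(get_state()['grip_width'])
i=cv2.imread('pics/side0.png');j=snap('side')['img'];print((np.abs(i[235:290,264:285].astype(int)-j[235:290,264:285]).max(2)>40).sum())
w=snap('wrist');cv2.imwrite('pics/c3.png',cv2.hconcat([cv2.resize(w['img'],(480,300)),cv2.resize(j[150:350,200:400],(300,300))]))
h=cv2.cvtColor(w['img'],cv2.COLOR_BGR2HSV);m=cv2.inRange(h,(100,150,70),(122,255,255));q,l,s,c=cv2.connectedComponentsWithStats(m)
for k in range(1,q):
  if s[k,4]>60: print(s[k],c[k], onz(w,*c[k],.13,True))"
```

```text
10.8667 [ 0.5628 -0.119   0.1943] [-1.798e+02 -9.000e-02  9.598e+01] F [ 0.01 -1.03 -0.07] units [-0.003  0.113  2.433]
0.07372150127849399
117
[ 314  150   16  104 1570] [321.72675159 200.83184713] [ 0.56364607 -0.11316689  0.13      ]
[190 248  20  22 316] [199.18670886 258.33544304] [ 0.45780196 -0.18032107  0.13      ]
```

View pics/c3.png

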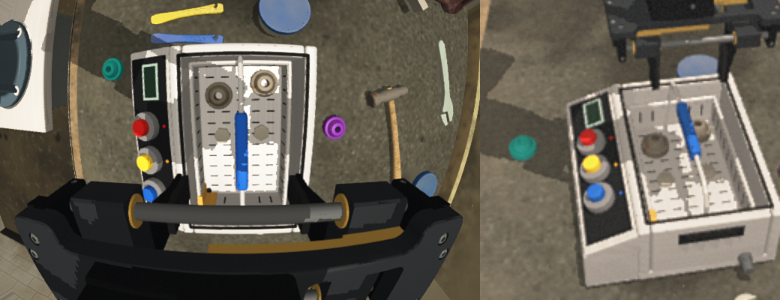

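Wrist view: sleeve at (240,150) in the crop, centred between the open fingers; all three buttons are up. Now I descend.

>>> {"fn": "jog_arm", "kwargs": {"plan": [[[0,0.08,0.6],[0,0,0],0],[[0,0,0.6],[0,0,0],0],[[0,0,0.6],[0,0,0],0],[[0,0,0.4],[0,0,0],0],[[0,0,0.2],[0,0,0],0],[[0,0,0],[0,0,0],0],[[0,0,0],[0,0,0],0.5],[[0,0,0],[0,0,0],1],[[0,0,0],[0,0,0],1],[[0,0,0],[0,0,0],1],[[0,0,0],[0,0,0],1],[[0,0,0],[0,0,0],1],[[0,0,0],[0,0,0],1],[[0,0,0],[0,0,0],1],[[0,0,0],[0,0,0],1],[[0,0,0],[0,0,0],1]], "newtons": 55}}

```text
time: 12.3
ee_pos: [0.5679, -0.1186, 0.0997]
tcp_rot: [-180.0, 0.0, 96.0]
wrist_force: [-1.1, -0.2, -0.4]
grip_width: 0.0281
grasp_force: 0.0
```

>>> {"fn": "jog_arm", "kwargs": {"plan": [[[0,0,0],[0,0,0],1],[[0,0,0],[0,0,0],1],[[0,0,0],[0,0,0],1]]}}

```text
time: 12.55
ee_pos: [0.5675, -0.1186, 0.0994]
tcp_rot: [-179.9, -0.0, 96.0]
wrist_force: [-0.5, -1.3, -2.2]
grip_width: 0.0134
grasp_force: 54.9
```

```bash
python3 -c "
from h import *
print(get_state())
j=snap('side')['img'];w=snap('wrist')['img']
cv2.imwrite('pics/c4.png',cv2.hconcat([cv2.resize(w,(480,300)),cv2.resize(j[150:350,200:400],(300,300))]))"
```

```text
{'time': 12.55, 'qpos': array([-2.28340786e+01,  3.53012896e+01,  9.42227330e+01, -2.64933807e-02,
        5.05309577e+01, -2.88448592e+01]), 'qvel': array([-0.00698862,  0.21737195, -0.27287111,  0.4084325 , -0.42637579,
        0.081241  ]), 'joint_torque': array([ 5.65310922e-01, -4.42452264e+01, -1.31136006e+01,  2.26634354e-01,
        1.84518797e-01, -2.03837888e-03]), 'ee_pos': array([ 0.56745291, -0.11861695,  0.09942895]), 'tcp_rot': array([-1.79941979e+02, -8.62571904e-03,  9.60276269e+01]), 'wrist_force': array([-0.46718375, -1.33908243, -2.1662254 ]), 'wrist_torque': array([-0.18192617,  0.04102238,  0.02348571]), 'grasp_force': 54.94883894920349, 'grip_width': 0.013362341753620437}
```

View pics/c4.png

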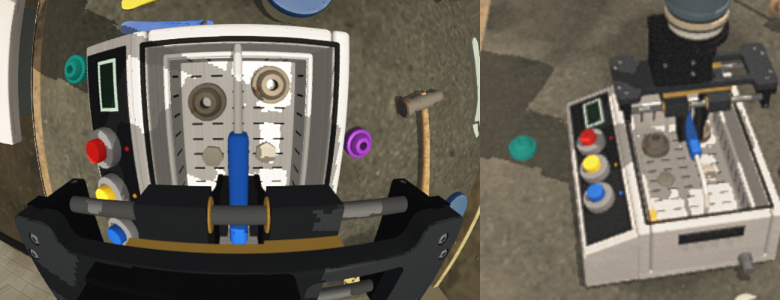

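Gripped at 13.4 mm with 55 N, sleeve between the pads. Now I lift level.

>>> {"fn": "jog_arm", "kwargs": {"plan": [[[0,0,-0.05],[0,0,0],1],[[0,0,-0.1],[0,0,0],1],[[0,0,-0.15],[0,0,0],1],[[0,0,-0.2],[0,0,0],1],[[0,0,-0.25],[0,0,0],1],[[0,0,-0.25],[0,0,0],1],[[0,0,-0.25],[0,0,0],1],[[0,0,-0.25],[0,0,0],1],[[0,0,-0.25],[0,0,0],1],[[0,0,-0.25],[0,0,0],1],[[0,0,-0.25],[0,0,0],1],[[0,0,-0.25],[0,0,0],1],[[0,0,-0.2],[0,0,0],1],[[0,0,-0.15],[0,0,0],1],[[0,0,-0.1],[0,0,0],1],[[0,0,0],[0,0,0],1],[[0,0,0],[0,0,0],1],[[0,0,0],[0,0,0],1],[[0,0,0],[0,0,0],1]]}}

```text
time: 14.23
ee_pos: [0.5675, -0.1184, 0.2171]
tcp_rot: [-179.9, -0.0, 96.0]
wrist_force: [0.1, 0.2, -3.6]
grip_width: 0.0138
grasp_force: 54.9
```

```bash
python3 -c "
from h import *
s=get_state();print(s['wrist_force'],s['wrist_torque'],s['ee_pos'],s['grip_width'])
j=snap('side')['img'];w=snap('wrist')['img']
cv2.imwrite('pics/c5.png',cv2.hconcat([cv2.resize(w,(480,300)),cv2.resize(j[80:350,180:450],(300,300))]))"
```

```text
[ 0.10633246  0.240963   -3.57628862] [-0.1192642   0.02920165  0.015719  ] [ 0.56750856 -0.11844097  0.21705168] 0.01377717828849573
```

View pics/c5.png

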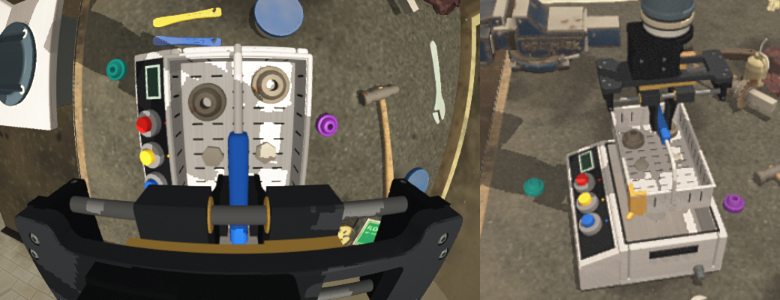

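The basket hangs level and clear of the rim with all four parts in it; the brass corner is at (635,200) in the crop. Now up another 80 mm, then a slow tilt.

>>> {"fn": "jog_arm", "kwargs": {"plan": [[[0,0,-0.1],[0,0,0],1],[[0,0,-0.2],[0,0,0],1],[[0,0,-0.25],[0,0,0],1],[[0,0,-0.25],[0,0,0],1],[[0,0,-0.25],[0,0,0],1],[[0,0,-0.25],[0,0,0],1],[[0,0,-0.25],[0,0,0],1],[[0,0,-0.25],[0,0,0],1],[[0,0,-0.15],[0,0,0],1],[[0,0,-0.1],[0,0,0],1],[[0,0,0],[0,0,0],1]]}}

```text
time: 15.25
ee_pos: [0.5684, -0.1188, 0.3009]
tcp_rot: [179.9, 0.1, 96.0]
wrist_force: [0.1, -0.7, -4.4]
grip_width: 0.0137
grasp_force: 54.9
```

>>> {"fn": "jog_arm", "kwargs": {"plan": [[[0,0,0],[-0.1,0.1,0],1],[[0,0,0],[-0.2,0.2,0],1],[[0,0,0],[-0.2,0.2,0],1],[[0,0,0],[-0.2,0.2,0],1],[[0,0,0],[-0.2,0.2,0],1],[[0,0,0],[-0.2,0.2,0],1],[[0,0,0],[-0.2,0.2,0],1],[[0,0,0],[-0.2,0.2,0],1],[[0,0,0],[-0.2,0.2,0],1],[[0,0,0],[-0.2,0.2,0],1],[[0,0,0],[-0.2,0.2,0],1],[[0,0,0],[-0.2,0.2,0],1],[[0,0,0],[-0.2,0.2,0],1],[[0,0,0],[-0.2,0.2,0],1],[[0,0,0],[-0.2,0.2,0],1],[[0,0,0],[-0.2,0.2,0],1],[[0,0,0],[-0.2,0.2,0],1],[[0,0,0],[-0.2,0.2,0],1],[[0,0,0],[-0.2,0.2,0],1],[[0,0,0],[-0.2,0.2,0],1]]}}

```text
time: 16.92
ee_pos: [0.5672, -0.1191, 0.299]
tcp_rot: [159.7, -19.2, 99.4]
wrist_force: [-1.1, -0.3, -3.8]
grip_width: 0.0135
grasp_force: 55.0
```

>>> {"fn": "jog_arm", "kwargs": {"plan": [[[0,0,0],[-0.2,0.2,0],1],[[0,0,0],[-0.1,0.1,0],1],[[0,0,0],[0,0,0],1],[[0,0,0],[0,0,0],1],[[0,0,0],[0,0,0],1],[[0,0,0],[0,0,0],1],[[0,0,0],[0,0,0],1],[[0,0,0],[0,0,0],1]]}}

```text
time: 17.58
ee_pos: [0.568, -0.1184, 0.2999]
tcp_rot: [158.0, -20.5, 100.1]
wrist_force: [0.6, 0.1, -3.9]
grip_width: 0.0133
grasp_force: 55.0
```

```bash
cat > chk.py <<'E'
from h import *
import sys
from scipy.spatial.transform import Rotation as Ro
s=get_state();print(s['time'],s['wrist_force'],s['ee_pos'],s['tcp_rot'],s['grip_width'],s['grasp_force'])
R=Ro.from_euler('xyz',s['tcp_rot'],degrees=True).as_matrix()
B=np.c_[R[:,1],R[:,0],-R[:,2]]  # basket axes in world
print('tilts',np.degrees(np.arccos(B[2])))
c=np.radians(6);C=np.array([[np.cos(c),-np.sin(c),0],[np.sin(c),np.cos(c),0],[0,0,1]])
grip=s['ee_pos']+B@[0,0,.02]
print('corner in mouth',C.T@(grip+B@[-.06,-.1,-.091]-[.5678,-.1191,.1]))
j=snap('side')['img'];w=snap('wrist')['img']
cv2.imwrite('pics/'+sys.argv[1],cv2.hconcat([cv2.resize(w,(480,300)),cv2.resize(j[30:300,200:470],(300,300))]))
E
python3 chk.py c6.png
```

```text
17.5833 [ 0.58525857  0.06585222 -3.9406208 ] [ 0.56804701 -0.11844391  0.29985759] [158.02892356 -20.48525735 100.07110748] 0.01325986106068132 54.9500298500061
tilts [69.48339511 69.51474265 29.68885327]
corner in mouth [-0.0242341  -0.06405641  0.08215255]
```

View pics/c6.png

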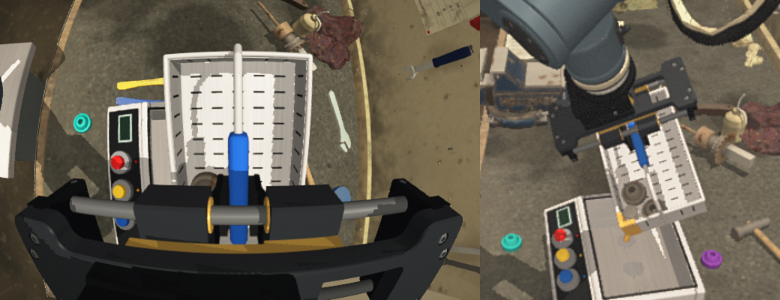

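All parts slid out of the far half; in the side crop the cones are near (633,190) and (650,208), beside the brass corner at (627,222). That was the last of my 10 pictures, so I measure their basket coordinates numerically.

```bash
cat > pos.py <<'E'
from h import *
from scipy.spatial.transform import Rotation as Ro
s=get_state();R=Ro.from_euler('xyz',s['tcp_rot'],degrees=True).as_matrix()
B=np.c_[R[:,1],R[:,0],-R[:,2]];O=s['ee_pos']+B@[0,0,.02-.1]
S=snap('side')
def hit(u,v,h):
    o,d=ray(S,u,v);o=B.T@(o-O);d=B.T@d;return o+d*(h-o[2])/d[2]-[-.06,-.1,.009]
print('brass top (expect ~0,0,.043)',hit(332,222,.052))
for n,u,v in(('cone1',338,199),('cone2',353,215)): print(n,hit(u,v,.031),hit(u,v,.02))
# floor map: dark pixels (parts) per floor cell
T=np.array(S['world_to_cam']);hsv=cv2.cvtColor(S['img'],cv2.COLOR_BGR2HSV)
for h in(.009,.02):
  print('h',h,'rows y 0..200 mm, cols x 0..120: V/S')
  for y in range(5,200,12):
    r=[]
    for x in range(4,120,10):
        p=T[:3,:3]@(O+B@[-.06+x/1e3,-.1+y/1e3,h])+T[:3,3];u,v=(p[:2]/p[2]*S['f']+[S['cx'],S['cy']]).round().astype(int)
        r.append('%3d/%3d'%(hsv[v,u,2],hsv[v,u,1]))
    print(y,' '.join(r))
E
python3 pos.py
```

```text
brass top (expect ~0,0,.043) [0.01082265 0.01380351 0.043     ]
cone1 [0.02783714 0.06052267 0.022     ] [0.0264209 0.065871  0.011    ]
cone2 [0.04524064 0.02315703 0.022     ] [0.04408299 0.02795017 0.011     ]
h 0.009 rows y 0..200 mm, cols x 0..120: V/S
5 159/159 161/168 143/ 34 138/ 30 140/ 35 139/ 31 145/ 32 143/ 36 144/ 32 143/ 32  98/ 36 144/ 34
17 246/153 224/110 232/ 31 154/ 33 235/ 29 150/ 34 223/ 39 240/ 13 236/ 22 238/ 19 238/ 20 235/ 28
29 151/ 51 154/ 46 198/ 33  99/ 62  68/ 64 200/ 34 102/ 65 240/ 19 241/ 18 241/ 19 179/ 37 179/ 37
41 143/ 50 142/ 48 118/ 45 167/ 37  91/ 95 242/ 22 171/ 34 238/ 19 236/ 19 240/ 18 181/ 35 178/ 36
53 179/ 37 104/ 59 105/ 58 112/ 57 178/ 36 239/ 22 172/ 33 240/ 19 239/ 21 238/ 20 177/ 33 177/ 33
65 114/ 58 117/ 65  87/ 50  96/ 58 163/ 34 249/ 17 122/ 33 240/ 20 145/ 37 239/ 20 121/ 32 176/ 36
77 181/ 32  95/ 54 115/ 60 102/ 75 178/ 37 235/ 24 174/ 37 238/ 19 234/ 21 239/ 20 174/ 35 175/ 36
89 179/ 37 177/ 33 245/ 20 240/ 19 239/ 19 168/ 38 216/ 39 238/ 20 235/ 21 237/ 19 174/ 32 170/ 35
101 177/ 37 108/ 35 240/ 24 187/ 38 240/ 26 170/ 36
[... 1883 characters left out ...]

125 238/ 19 165/ 36 236/ 21 231/ 29 220/ 44 155/184 244/ 20 240/ 19 232/ 26 237/ 22 175/ 35 172/ 34
137 238/ 21 167/ 35 236/ 21 246/ 32  85/147 156/178  42/ 30 247/ 21 237/ 22 237/ 22 175/ 35 175/ 32
149 237/ 31 156/ 34 223/ 37  24/ 21  63/109 157/182  35/ 58 240/ 36 237/ 39 194/ 37 179/ 34 175/ 35
161  45/  6  47/ 16  49/ 21  38/ 13  76/ 77 121/124  54/  5  46/ 22  45/ 17 167/125  99/ 26 117/ 28
173  57/  9  52/ 29  47/  5  42/  0 118/ 11 111/ 85  67/ 11  55/ 14  52/ 20 171/149 127/ 30 131/ 33
185 147/142 158/153 153/152 141/152 146/152 139/ 24 122/138 154/152 141/150 138/155 157/ 32 178/ 34
197  34/ 30  29/ 26  32/  8  39/ 13  33/ 39  41/ 12  60/  9  65/  8  69/  7  70/  7  70/  4  72/  4
```

Cones are about 70 and 51 mm from the corner and a nut about 35 mm. The floor elsewhere is clear and the brass sits where a rigid grip predicts. I settle briefly and hand in.

>>> {"fn": "jog_arm", "kwargs": {"plan": [[[0,0,0],[0,0,0],1],[[0,0,0],[0,0,0],1],[[0,0,0],[0,0,0],1],[[0,0,0],[0,0,0],1],[[0,0,0],[0,0,0],1],[[0,0,0],[0,0,0],1],[[0,0,0],[0,0,0],1],[[0,0,0],[0,0,0],1]]}}

```text
time: 18.4
ee_pos: [0.5679, -0.1186, 0.2997]
tcp_rot: [158.0, -20.5, 100.0]
wrist_force: [0.8, 0.4, -3.9]
grip_width: 0.0135
grasp_force: 55.0
```

```bash
python3 -c "
from h import *
a=cv2.imread('pics/c6.png')[:,480:];b=cv2.resize(snap('side')['img'][30:300,200:470],(300,300))
d=(cv2.absdiff(a,b).max(2)>40);print('changed px',d.sum())
if d.sum()<300: print(manip.hand_in())"
```

```text
changed px 90
the job is handed in; nothing more can be done
None
```

I pressed red, yellow and blue in order, lifted the basket level and handed the job in holding it still, tilted about 30° over the tank with the drip corner lowest; both cones and one nut measured within about 70 mm of that corner, the second nut I inferred is there (rest of the floor looked empty) but did not see, and the judge's verdict was not returned.

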